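# Clear, unlatch and flip open the bench till

## Robot

A 6-joint arm with a two-finger parallel gripper is mounted at the origin on a cart in front of the work surface, level with it; the furniture and walls round the work are solid. World frame = base frame: x ahead of the robot, y to its left, z up, the work surface at z = 0. Lengths are in m, angles in rad, forces in N, time in s.
With the tool pointing down it reaches from about 0.25 to 0.8 m from the base axis. Payload 3.9 kg.
Tool frame: the origin (TCP) lies at the very end of the fingers, on their centre line; the grasp point (between the pads) lies 19 mm behind it; y points along the fingers, x is the direction in which the jaws open and shut, and the axes are right-handed (so a half turn about y gives the same grasp; the last joint's range is limited). The gripper opens to 85 mm and grips with 20 to 120 N. Pads are 22 mm wide; open, the fingers measure 114 mm over their backs; the gripper's body (76 mm by 85 mm) begins 54 mm behind the grasp point. The pads swing forward as they close: fully open they stand 13 mm farther back than shut.
Start: joints at [-1.243, 0.26, -0.138, 1.173, 0, 1.571], TCP at [0.169, -0.497, 0.231] pointing down, gripper open.
Joint ranges: [-2.78, 2.78], [-0.83, 1.72], [-1.28, 1.37], [-1.9, 2.12], [-1.57, 1.48], [-3.14, 3.14]. Speed limits (rad/s): [2.57, 2.57, 3.14, 3.14, 3.14, 3.14].

## Interface

Orientations are given as [roll, pitch, yaw] about the fixed x, y, z axes, in that order (R = Rz(yaw) Ry(pitch) Rx(roll)).
In Python, from rig import * gives the robot as it stands.
- The arm moves only by the tool arm_command, never from a script. Its arguments are lists of equal length, an entry for each row: "dr": the turn, a rotation vector about the tool's x, y, z in rad, a list of three; "offset": the shift along the tool's x, y, z in m, a list of three; "fingers": the closure, from 0 (fully open) to 1 (shut). A call has 1 to 5 rows; each row shifts and turns the commanded pose from where the row before left it, along the tool's axes as they then stand; what a row does not reach is not made up. A row lasts 1/12 s, in which the tool goes at most 41.7 mm and 7.16 degrees, less where a joint would pass 70% of its speed; a pose out of reach is approached as far as the arm can. A call is refused whole if a number of a shift passes 0.0417 or a number of a turn 0.125, either way. A call with a gripper value outside its range is refused whole. The fingers move at their own pace and stop on an object; "grip_force" is the grip in N (left out, the last holds). Time passes only in rows, so rows that do not move let the fingers close. It gives the time, the measured TCP pose, the force and the opening at its end, in the units of the state.
- observe(): the state, without advancing time (a new reading comes with each control period).
- capture(name): name is "scene" or "top"; returns the picture (480x640x3 uint8, red, green, blue); there is no depth.
- camera_info(name): a dict with "fx", "fy", "cx", "cy" (pixels), "cam_to_world" (4x4, takes a point from camera to world coordinates). Camera axes: x right, y down, z forward; pixel columns grow to the right and rows downward; lengths in m; the calibration is good to about 2 mm. A picture is of the moment at which its call begins. camera_info takes no time and is no camera call.
- sign_off(): hands the job in, once; it reports no verdict.
The state is a dict: "clock": time; "q": joint angles; "dq": joint speeds; "effort": joint torques, N m; "tcp_pos": TCP position; "tool_rot": TCP orientation; "force": force on the tool from outside, world axes, zero at the start; "moment": the same for the moment, N m; "opening": finger opening in m.
Only numpy, scipy, OpenCV 4.12 (cv2) and the standard library are available. Lean on these libraries where they do the work, as an engineer would, in place of code of your own. Each camera call takes 0.05 s, during which the arm holds its last target.

## Task

Open the wooden tool till by pushing with the fingertips alone, picking nothing up: push the grease pot along the till's top, off the hinged lid, until it stands wholly on the fixed end board, and turn the iron catch until it lies along the till's edge, clear of the lid. Then raise the lid by its iron tongue and flip it over past upright, so that it rests open on its stops by its own weight. Do not tip or lift the pot or force the lid against the catch, and leave the other things on the bench where they are.

Things in the scene. Friction and masses are not known exactly. Their poses are not given: they have to be found in the camera images.
- till: Low dark wooden tool till screwed to the bench, 180 (x) x 380 (y) x 100 mm high. Origin: centre of its underside; x points to its back, y to its left, z up. Its flat top has three flush parts: right, the top of the end wall (y -190 to -162 mm) with the catch; middle, the hinged lid (y -160 to +52); left, the fixed end board (y +54 to +190). Inside, fixed chisels, tops 55 mm above the bench.
- end_board (a point): Centre of the free top surface of the fixed end board, left end of the till (till frame x -5, y +117, z +100 mm). Axes as the till's. A fence 14 mm high runs along the board's left end (inner face at till y +180) and its back (inner face at till x +80).
- pot_mid (a point): The squat round stoneware grease pot, 88 mm across its belly, 56 mm high, 0.2 to 0.4 kg, loose; it starts standing on the lid. Point on its axis, half-way up (28 mm above its foot); z points up. It slides under a push of 1 to 3 N and does not tip if pushed at half height or lower.
- lid (a joint): Angle of the lid about its hinge, rad: 0 shut, 1.92 resting open on its stops (110 degrees). The lid swings freely, weighs 0.35 to 0.6 kg, falls shut when let go short of upright (about 1.57) and falls open of itself beyond that. Raising it by the tongue takes 2 to 3 N.
- lid_hinge (a point): Middle of the lid's hinge axis, along the back of the till (till frame x +96, y -54, z +91 mm). The axis is parallel to the till's y. Axes as the till's; does not move with the lid.
- lid_tongue (a point): Middle of the underside of the iron lifting tongue, a plate 72 mm wide (y), 5 mm thick, jutting 36 mm forward from the middle of the lid's front edge. Point: 206 mm in front of the hinge axis, 2.5 mm below it, 88 mm above the bench, 20 mm before the lid's front edge; free below. It turns with the lid; axes as the till's when shut. The lid board is 18 mm thick, its underside 9 mm below the axis.
- catch (a joint): Angle of the turn catch, rad, range -1.62 to 1.62. Near 0 (start: within 0.3) the bar lies across and its inner end holds the lid down; at +1.57 or -1.57 it lies along the end wall; clear of the lid from 1.28 either way. Positive is anticlockwise from above: the outer stud goes to the till's back. It turns with about 1 N at the stud and stays where left.
- catch_pivot (a point): Pivot of the turn catch, on the top of the right-hand end wall (till frame x -45, y -176, z +100 mm). The catch is an iron bar 76 x 16 x 6 mm, its top 8 mm above the till's top. Axes as the till's; does not turn.
- catch_stud (a point): Upright iron stud on the outer end of the catch, 30 mm from the pivot; 10 mm thick with a 14 mm head, from 8 to 30 mm above the till's top. The point is on its axis, 20 mm above the till's top. At catch angle 0 it is 30 mm to the right (till -y) of the pivot, beyond the end of the till.
- nail_tin: Round tin of nails, 89 mm across, 85 mm high, left of the till. Bystander. Origin at the centre of its underside.
- ball_peen: Ball-peen hammer, 273 mm long, lying left of the till. Bystander.
- oil_can: Thumb oil can, 76 mm across, 166 mm high, back left. Bystander. Origin at the centre of its underside.
- whetstone: Whetstone in a wooden bed, 63 x 202 x 43 mm, lying far left. Bystander.
Not all that is in view belongs to the job. What is shaped like the part that bears pot_mid but green or purple is not meant.

How it is judged:
On the way, in this order (a step that is already met when the one before it is completed fails the run):
1. with the lid still shut, the grease pot stands wholly on the end board and the catch is turned clear of the lid (y of pot_mid in the frame of till between 0.098 and 0.15 m and x of pot_mid in the frame of till between -0.075 and 0.075 m and z of pot_mid in the frame of till between 0.12 and 0.136 m and angle between pot_mid's own z axis and vertical below 0.12 rad and (value of joint catch above 1.28 rad or value of joint catch below -1.28 rad) and value of joint lid below 0.06 rad), for 0.2 s.
2. the lid is flipped past upright and lies back on its stops (value of joint lid above 1.82 rad), for 0.2 s.
At the end, for the whole second after the job is handed in: The lid rests open on its stops (over 1.82 rad), the catch is turned at least 1.28 rad either way, and the grease pot stands upright (within 0.12 rad) on the end board, wholly off the lid: its axis 98 to 150 mm left of the till's centre and within 75 mm of its middle line (y of pot_mid in the frame of till between 0.098 and 0.15 m and x of pot_mid in the frame of till between -0.075 and 0.075 m and z of pot_mid in the frame of till between 0.12 and 0.136 m and angle between pot_mid's own z axis and vertical below 0.12 rad and (value of joint catch above 1.28 rad or value of joint catch below -1.28 rad) and value of joint lid above 1.82 rad and velocity of joint lid below 0.05 rad/s); the robot touches nothing.
It fails at once if the grease pot is lifted off the till's top by more than 10 mm or falls off it (z of pot_mid in the frame of till above 0.138 m or z of pot_mid in the frame of till below 0.11 m).
It fails at once if the grease pot is tipped (angle between pot_mid's own z axis and vertical above 0.35 rad).
It fails at once if the lid is forced up against the catch (value of joint lid above 0.1 rad and value of joint catch between -1.1 and 1.1 rad).
It fails at once if the nail tin, hammer, oil can or whetstone is moved more than 25 mm (distance of any of nail_tin, ball_peen, oil_can, whetstone from where it was at the start of the episode above 0.025 m).
It also fails if it takes over 64 s, if anything falls off the work surface, if the arm or the gripper's body presses on something with over 40 N, if the wrist force passes 120 N, or if a joint passes its speed limit or range.

## Working session

There is one attempt and no reset: what is moved stays moved. The work goes in short steps, Python scripts to look and compute and a tool call to move; the robot and the scene stay as the last step left them, time stands still between calls to the robot, and variables do not carry over. Pictures are saved under pics/ and viewed, and the job is handed in when it is done.

Besides the shell and the picture viewer there is one more tool, called after ">>>" by a JSON object that holds its "method" and its "body", one argument or row to a line. arm_command: Moves the arm, as the interface text tells. Its arguments: {"type":"object","properties":{"dr":{"type":"array","items":{"type":"array","items":{"type":"number"}}},"offset":{"type":"array","items":{"type":"array","items":{"type":"number"}}},"fingers":{"type":"array","items":{"type":"number"}},"grip_force":{"type":"number"}},"required":["dr","offset","fingers"]}

```bash
mkdir -p pics; ls
python3 - <<'E'
from rig import *
import cv2
print(observe())
for n in ("scene","top"):
    im=capture(n); cv2.imwrite(f"pics/{n}0.png",im[:,:,::-1]); print(n,camera_info(n))
E
```

```text
pics
{'clock': 0.0, 'q': array([-1.24300324e+00,  2.60660916e-01, -1.39375217e-01,  1.17266904e+00,
       -2.91896613e-05,  1.57077418e+00]), 'dq': array([-0.00079859,  0.00056341, -0.00117591,  0.0020656 ,  0.0004858 ,
       -0.00051799]), 'effort': array([-8.48058480e-04, -4.05680287e+01,  2.53920811e+01,  1.86677120e-02,
       -5.78485219e-05,  6.65430591e-06]), 'tcp_pos': array([ 0.16880143, -0.49641495,  0.23047467]), 'tool_rot': array([-1.57082547,  0.00190884, -1.2429811 ]), 'force': array([-0.6244033 ,  0.7211433 ,  0.64622725]), 'moment': array([-0.00245721, -0.00387503,  0.02771134]), 'opening': 0.0854306444404001}
scene {'fx': 537.906155128792, 'fy': 537.906155128792, 'cx': 313.2078152479423, 'cy': 235.88215715094003, 'cam_to_world': array([[-0.63677087, -0.4366192 ,  0.63552067, -0.54741504],
       [-0.7706966 ,  0.33535309, -0.54181644,  0.93849526],
       [ 0.02344364, -0.83480655, -0.55004402,  0.99164207],
       [ 0.        ,  0.        ,  0.        ,  1.        ]])}
top {'fx': 535.3171660744455, 'fy': 535.3171660744455, 'cx': 325.7987859847491, 'cy': 234.5365378373108, 'cam_to_world': array([[-1.64714854e-02, -9.94981660e-01,  9.86923857e-02,
         3.94263220e-01],
       [-9.99862649e-01,  1.65723239e-02,  2.01994943e-04,
         3.15623662e-02],
       [-1.83654345e-03, -9.86755030e-02, -9.95117969e-01,
         1.40933510e+00],
       [ 0.00000000e+00,  0.00000000e+00,  0.00000000e+00,
         1.00000000e+00]])}
```

View pics/scene0.png

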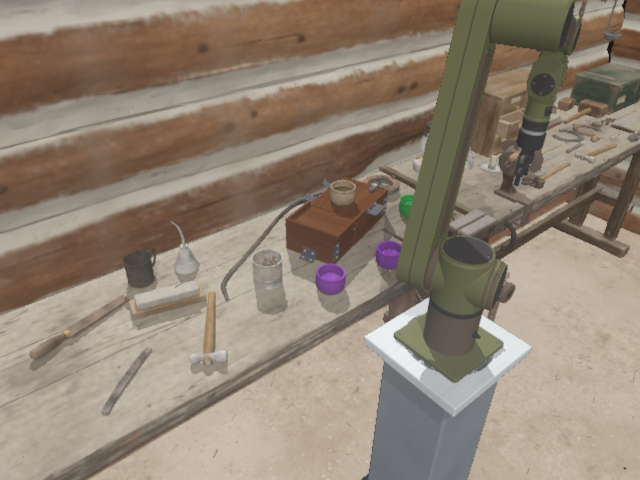

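View pics/top0.png

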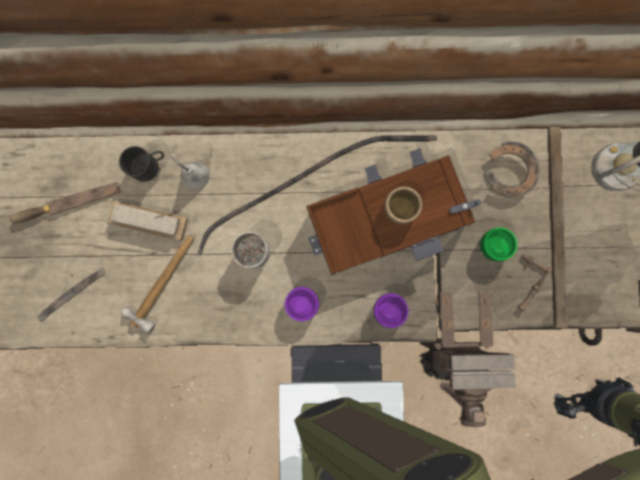

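The real pot is the tan one at top (403,205), standing on the till. The look-alikes are the purple bowls at (302,303) and (391,310) and the green one at (499,244). Next, a close crop.

Run:
```python
import cv2
im=cv2.imread("pics/top0.png")
c=im[140:290,290:490]; cv2.imwrite("pics/topc.png",cv2.resize(c,(800,600),interpolation=cv2.INTER_CUBIC))
im=cv2.imread("pics/scene0.png")
c=im[160:280,270:430]; cv2.imwrite("pics/scenec.png",cv2.resize(c,(800,600),interpolation=cv2.INTER_CUBIC))
```

```text
(no output)
```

View pics/topc.png

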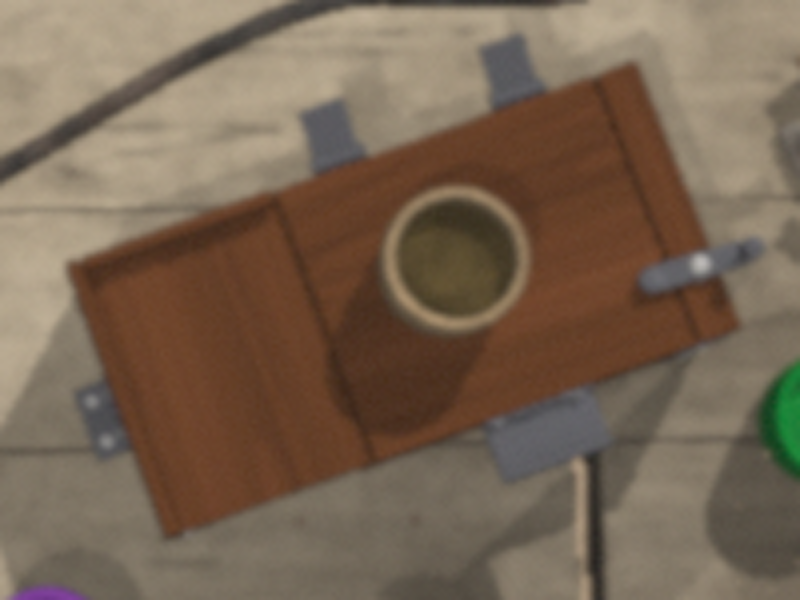

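View pics/scenec.png

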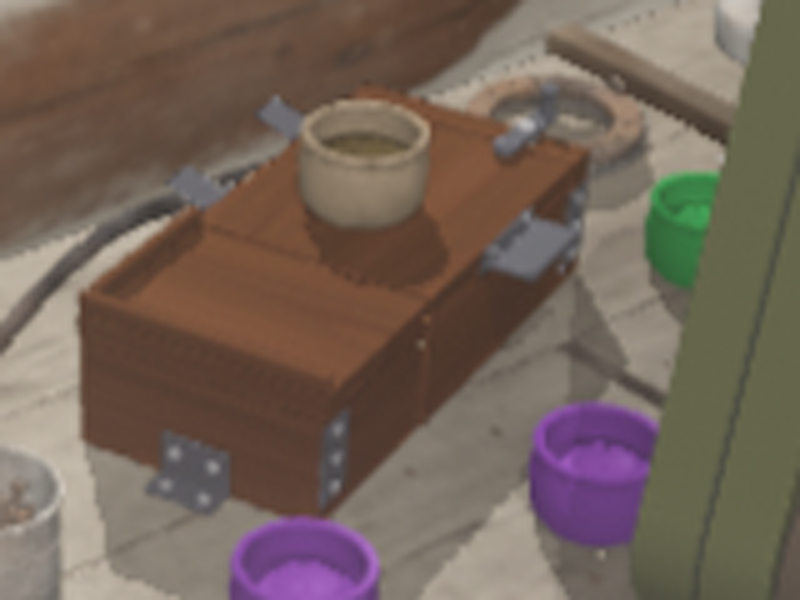

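```bash
cat > h.py <<'E'
import numpy as np
from rig import *
import cv2
from scipy.optimize import least_squares
def proj(P,n):
    ci=camera_info(n); T=np.linalg.inv(ci["cam_to_world"]); p=T[:3,:3]@np.asarray(P,float)+T[:3,3]
    return np.array([ci["fx"]*p[0]/p[2]+ci["cx"],ci["fy"]*p[1]/p[2]+ci["cy"]])
def back(uv,z,n):
    ci=camera_info(n);M=ci["cam_to_world"]
    d=M[:3,:3]@np.array([(uv[0]-ci["cx"])/ci["fx"],(uv[1]-ci["cy"])/ci["fy"],1]); o=M[:3,3]
    return o+d*(z-o[2])/d[2]
def tw(p,pose):
    x,y,a=pose;c,s=np.cos(a),np.sin(a); return np.array([x+c*p[0]-s*p[1],y+s*p[0]+c*p[1],p[2]])
def wt(P,pose):
    x,y,a=pose;c,s=np.cos(a),np.sin(a); dx,dy=P[0]-x,P[1]-y; return np.array([c*dx+s*dy,-s*dx+c*dy])
E
python3 - <<'E'
from h import *
top=lambda u,v:(290+u/4-.4,140+v/4-.4)
sc=lambda u,v:(270+u/5-.4,160+v/5-.4)
obs=[("top",top(637,65),(.09,-.19,.1)),("top",top(738,325),(-.09,-.19,.1)),("top",top(165,537),(-.09,.19,.107)),("top",top(70,265),(.09,.19,.114)),
("top",top(372,462),(-.09,.053,.1)),("top",top(510,480),(-.126,-.018,.093)),("top",top(608,443),(-.126,-.09,.093)),
("scene",sc(83,295),(.09,.19,.114)),("scene",sc(588,152),(-.09,-.19,.1)),("scene",sc(430,300),(-.09,.053,.1))]
f=lambda p:np.concatenate([proj(tw(q,p),n)-uv for n,uv,q in obs])
r=least_squares(f,[.5,0,0.3],loss="soft_l1");print(r.x,np.degrees(r.x[2]));print(f(r.x).reshape(-1,2).round(1))
po=r.x
# pot rim centre at z .156
P=back(top(455,259),.156,"top");print("pot",P,wt(P,po)); P=back(sc(365,133),.156,"scene");print("pot sc",P,wt(P,po))
P=back(top(757,247),.130,"top");print("stud?",P,wt(P,po)); 
P=back(top(700,264),.108,"top");print("pivot?",P,wt(P,po)); P=back(top(648,283),.108,"top");print("inner",P,wt(P,po))
for q in [(-.045,-.176,.1),(-.110,-.054,.088),(-.005,.117,.1)]: print(q,tw(q,po))
for n,u in (("purp1",(302,303)),("purp2",(391,310)),("green",(499,244))):
  P=back(u,.05,"top");print(n,P,wt(P,po))
for n,u in (("tin",(251,249)),):
  P=back(u,.085,"top");print(n,P,wt(P,po))
E
```

```text
[ 0.57261614 -0.12808878  0.33386773] 19.129211957716027
[[-0.1 -1.5]
 [ 1.3  0.8]
 [-0.3  0.8]
 [-1.9 -0.5]
 [ 0.5  0.4]
 [-2.1 -0.1]
 [ 0.7 -0.9]
 [-1.1 -0. ]
 [ 1.4 -0.6]
 [ 0.9  0.3]]
pot [ 0.58725271 -0.15277765  0.156     ] [ 0.00573783 -0.02812199]
pot sc [ 0.58834569 -0.15093389  0.156     ] [ 0.00737466 -0.02673821]
stud? [ 0.59552036 -0.33909728  0.13      ] [-0.04750791 -0.20686273]
pivot? [ 0.58902478 -0.31004164  0.108     ] [-0.0441233  -0.17728288]
inner [ 0.57779431 -0.27767996  0.108     ] [-0.04412873 -0.14302793]
(-0.045, -0.176, 0.1) [ 0.58777609 -0.30911689  0.1       ]
(-0.11, -0.054, 0.088) [ 0.48638591 -0.21515397  0.088     ]
(-0.005, 0.117, 0.1) [ 0.52955137 -0.01918779  0.1       ]
purp1 [0.35672469 0.0946591  0.05      ] [-0.13097595  0.28119573]
purp2 [ 0.33557181 -0.12904468  0.05      ] [-0.22426845  0.07677623]
green [ 0.49752749 -0.40863522  0.05      ] [-0.16287736 -0.24044868]
tin [0.49265431 0.21790486 0.085     ] [0.0378355  0.35309201]
```

>>> {"method": "arm_command", "body": {
  "dr": [
    [0,-0.125,0],
    [0,-0.125,0],
    [0,-0.125,0],
    [0,-0.125,0],
    [0,-0.125,0]
  ],
  "offset": [
    [0,0,0],
    [0,0,0],
    [0,0,0],
    [0,0,0],
    [0,0,0]
  ],
  "fingers": [1,1,1,1,1],
  "grip_force": 40
}}

```text
clock: 0.52
tcp_pos: [0.1689, -0.4966, 0.2308]
tool_rot: [-1.57, 0.001, -0.612]
force: [0.3, -0.1, 0.6]
opening: 0.0254
```

>>> {"method": "arm_command", "body": {
  "dr": [
    [0,-0.125,0],
    [0,-0.125,0],
    [0,-0.125,0],
    [0,-0.125,0],
    [0,-0.125,0]
  ],
  "offset": [
    [0,0,0],
    [0,0,0],
    [0,0,0],
    [0,0,0],
    [0,0,0]
  ],
  "fingers": [1,1,1,1,1]
}}

```text
clock: 0.93
tcp_pos: [0.1689, -0.4967, 0.2308]
tool_rot: [-1.57, 0.0, 0.013]
force: [0.3, -0.3, 0.5]
opening: -0.0001
```

>>> {"method": "arm_command", "body": {
  "dr": [
    [0,-0.125,0],
    [0,-0.125,0],
    [0,-0.077,0],
    [0,0,0]
  ],
  "offset": [
    [0,0,0],
    [0,0,0],
    [0,0,0],
    [0,0,0]
  ],
  "fingers": [1,1,1,1]
}}

```text
clock: 1.27
tcp_pos: [0.1689, -0.4967, 0.2308]
tool_rot: [-1.57, -0.0, 0.335]
force: [0.4, -0.4, -0.6]
opening: -0.0001
```

>>> {"method": "arm_command", "body": {
  "dr": [
    [0,0,0],
    [0,0,0],
    [0,0,0],
    [0,0,0],
    [0,0,0]
  ],
  "offset": [
    [0.038,0,0.001],
    [0.038,0,0.001],
    [0.038,0,0.001],
    [0.038,0,0.001],
    [0.038,0,0.001]
  ],
  "fingers": [1,1,1,1,1]
}}

```text
clock: 1.68
tcp_pos: [0.3481, -0.4291, 0.2311]
tool_rot: [-1.57, 0.0, 0.331]
force: [-0.3, 0.2, -0.3]
opening: -0.0003
```

>>> {"method": "arm_command", "body": {
  "dr": [
    [0,0,0],
    [0,0,0],
    [0,0,0],
    [0,0,0],
    [0,0,0]
  ],
  "offset": [
    [0.038,0,0.001],
    [0.038,0,0.001],
    [0.038,0,0.001],
    [0.038,0,0.001],
    [0.038,0,0.001]
  ],
  "fingers": [1,1,1,1,1]
}}

```text
clock: 2.1
tcp_pos: [0.5262, -0.3619, 0.2309]
tool_rot: [-1.57, 0.0, 0.332]
force: [-0.8, -0.2, 0.8]
opening: 0.0001
```

>>> {"method": "arm_command", "body": {
  "dr": [
    [0,0,0],
    [0,0,0],
    [0,0,0],
    [0,0,0]
  ],
  "offset": [
    [0.03,0.02,0],
    [0,0.02,0],
    [0,0.02,0],
    [0,0,0]
  ],
  "fingers": [1,1,1,1]
}}

```text
clock: 2.43
tcp_pos: [0.5512, -0.3509, 0.1661]
tool_rot: [-1.564, 0.006, 0.333]
force: [-0.9, 0.4, -1.4]
opening: -0.0003
```

```bash
cat >> h.py <<'E'
PO=[ 0.57261614,-0.12808878,0.33386773]
def snap(n,tag,box=None,k=1):
    im=capture(n)[:,:,::-1]
    if box: im=im[box[1]:box[3],box[0]:box[2]]
    cv2.imwrite(f"pics/{tag}.png",cv2.resize(im,None,fx=k,fy=k,interpolation=cv2.INTER_CUBIC))
def st():
    o=observe();p=o["tcp_pos"]; print(round(o["clock"],2),p.round(4),"till",wt(p,PO).round(4),o["tool_rot"].round(3),o["force"].round(2),"q",o["q"].round(3))
E
python3 - <<'E'
from h import *
st(); snap("top","a1",(290,140,490,290),4); snap("scene","a1s",(270,130,470,280),4)
E
```

```text
2.43 [ 0.5512 -0.3509  0.1661] till [-0.0933 -0.2035] [-1.564  0.006  0.333] [-0.94  0.37 -1.35] q [-0.567  0.518  0.094  1.155 -0.     0.67 ]
```

View pics/a1.png

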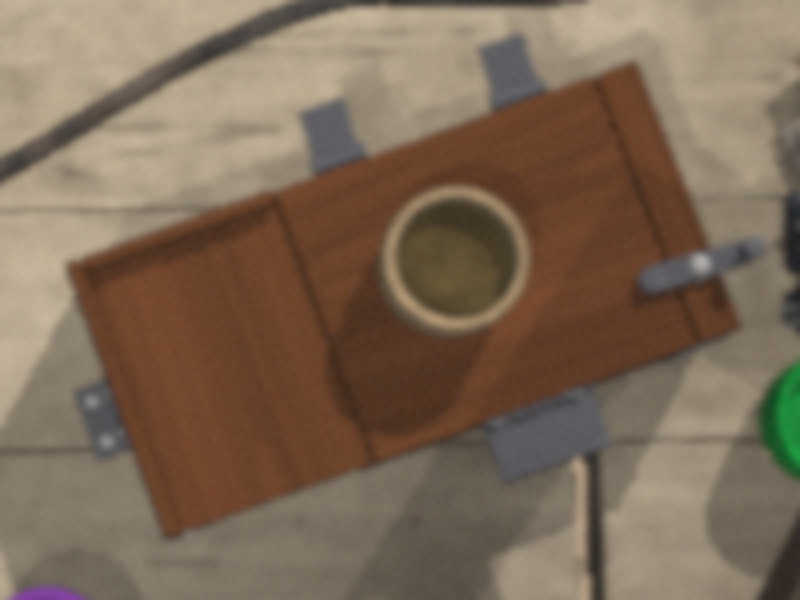

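View pics/a1s.png

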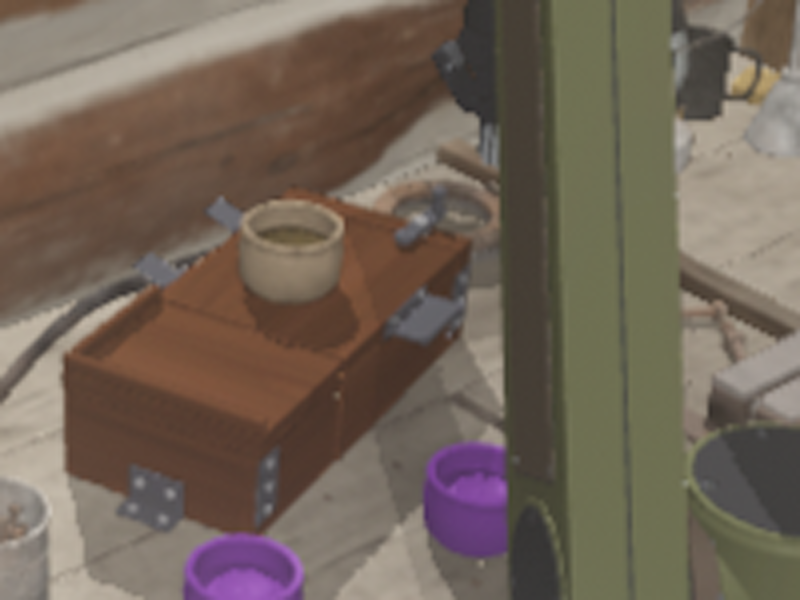

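>>> {"method": "arm_command", "body": {
  "dr": [
    [0,0,0],
    [0,0,0],
    [0,0,0],
    [0,0,0]
  ],
  "offset": [
    [0,0.025,0],
    [0,0.015,0],
    [0,0.012,0],
    [0,0,0]
  ],
  "fingers": [1,1,1,1]
}}

```text
clock: 2.87
tcp_pos: [0.5519, -0.3531, 0.1184]
tool_rot: [-1.569, 0.001, 0.332]
force: [-0.2, 1.2, -0.8]
opening: 0.0001
```

>>> {"method": "arm_command", "body": {
  "dr": [
    [0,0,0],
    [0,0,0]
  ],
  "offset": [
    [0,0,0],
    [0,0,0]
  ],
  "fingers": [1,1]
}}

```text
clock: 3.03
tcp_pos: [0.5539, -0.3541, 0.1214]
tool_rot: [-1.573, -0.002, 0.333]
force: [-1.0, 0.1, 0.1]
opening: 0.0001
```

Run:
```python
from h import *
st(); snap("top","a2",(420,150,520,225),8)
```

```text
3.03 [ 0.5539 -0.3541  0.1214] till [-0.0918 -0.2074] [-1.573 -0.002  0.333] [-0.96  0.06  0.06] q [-0.569  0.541  0.014  1.041 -0.     0.669]
```

View pics/a2.png

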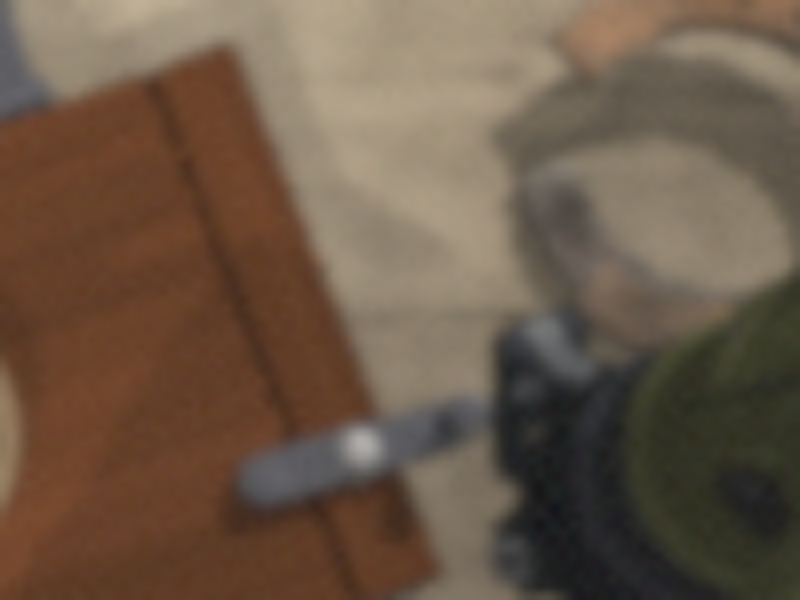

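>>> {"method": "arm_command", "body": {
  "dr": [
    [0,0,0],
    [0,0,0],
    [0,0,0],
    [0,0,0],
    [0,0,0]
  ],
  "offset": [
    [0.015,0.006,0],
    [0.012,0,0],
    [0.0065,0,-0.003],
    [0.007,0,-0.0025],
    [0,0,0]
  ],
  "fingers": [1,1,1,1,1]
}}

```text
clock: 3.5
tcp_pos: [0.595, -0.3447, 0.113]
tool_rot: [-1.571, -0.001, 0.335]
force: [-0.2, -0.1, 0.6]
opening: -0.0001
```

>>> {"method": "arm_command", "body": {
  "dr": [
    [0,0,0],
    [0,0,0],
    [0,0,0],
    [0,0,0],
    [0,0,0]
  ],
  "offset": [
    [0.007,0,0],
    [0.007,0,0.001],
    [0.007,0,0.0037],
    [0.007,0,0.0037],
    [0,0,0]
  ],
  "fingers": [1,1,1,1,1]
}}

```text
clock: 3.92
tcp_pos: [0.6186, -0.3267, 0.1134]
tool_rot: [-1.571, -0.002, 0.336]
force: [1.2, -0.2, -0.1]
opening: 0.0001
```

>>> {"method": "arm_command", "body": {
  "dr": [
    [0,0,0],
    [0,0,0],
    [0,0,0],
    [0,0,0],
    [0,0,0]
  ],
  "offset": [
    [0.0035,0,0.005],
    [0.0035,0,0.005],
    [0,0,0.002],
    [0,0,0],
    [0,0,0]
  ],
  "fingers": [1,1,1,1,1]
}}

```text
clock: 4.33
tcp_pos: [0.6204, -0.3159, 0.1138]
tool_rot: [-1.575, -0.001, 0.333]
force: [1.3, -5.2, -2.1]
opening: 0.0001
```

Run:
```python
from h import *
st(); snap("top","a3",(420,150,520,225),8);snap("scene","a3s",(320,140,420,215),8)
```

```text
4.33 [ 0.6204 -0.3159  0.1138] till [-0.0164 -0.1931] [-1.575e+00 -1.000e-03  3.330e-01] [ 1.33 -5.17 -2.12] q [-0.47   0.611  0.123  1.079 -0.002  0.768]
```

View pics/a3.png

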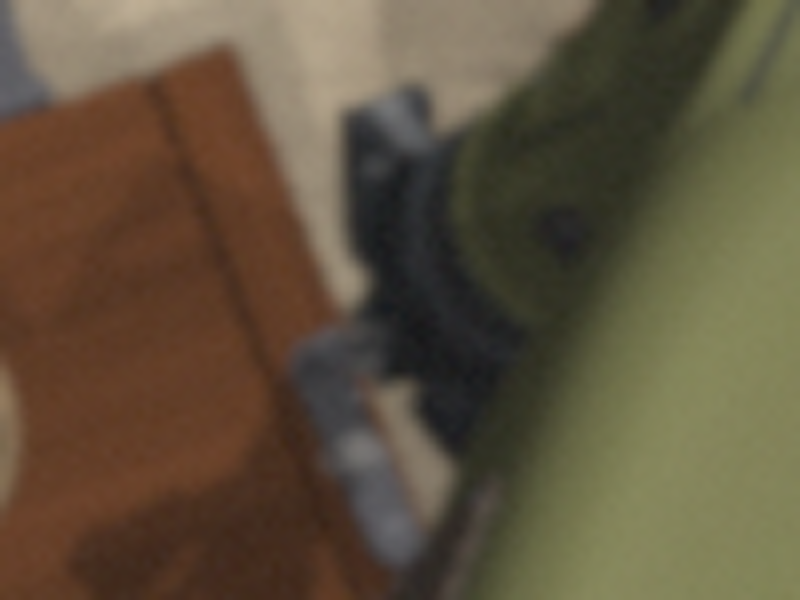

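View pics/a3s.png

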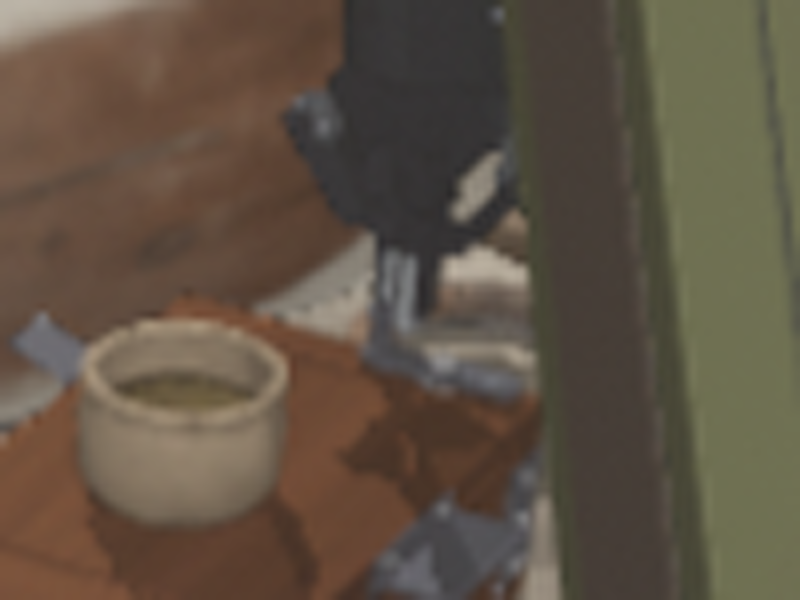

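>>> {"method": "arm_command", "body": {
  "dr": [
    [0,0,0],
    [0,0,0],
    [0,0,0],
    [0,0,0],
    [0,0,0]
  ],
  "offset": [
    [0,0,-0.012],
    [0,-0.025,0],
    [0,-0.033,0],
    [0,-0.033,0],
    [0,0,0.03]
  ],
  "fingers": [1,1,1,0.6,0.48]
}}

```text
clock: 4.85
tcp_pos: [0.6197, -0.3028, 0.2126]
tool_rot: [-1.584, -0.012, 0.33]
force: [3.2, -0.1, 3.0]
opening: 0.023
```

>>> {"method": "arm_command", "body": {
  "dr": [
    [0,0,0],
    [0,0,0],
    [0,0,0],
    [0,0,0],
    [0,0,0]
  ],
  "offset": [
    [0.011,0,0.036],
    [0.011,0,0.036],
    [0,0,0],
    [0,0,0],
    [0,0,0]
  ],
  "fingers": [0.48,0.48,0.48,0.48,0.48]
}}

```text
clock: 5.27
tcp_pos: [0.611, -0.2215, 0.2047]
tool_rot: [-1.571, -0.001, 0.335]
force: [-0.0, -0.0, 0.5]
opening: 0.0444
```

Run:
```python
from h import *
st(); snap("top","a4",(290,140,490,290),4);snap("scene","a4s",(300,130,440,235),5.7)
```

```text
5.27 [ 0.611  -0.2215  0.2047] till [ 0.0056 -0.1009] [-1.571e+00 -1.000e-03  3.350e-01] [-0.02 -0.01  0.49] q [-0.348  0.488  0.144  1.226  0.     0.888]
```

View pics/a4.png

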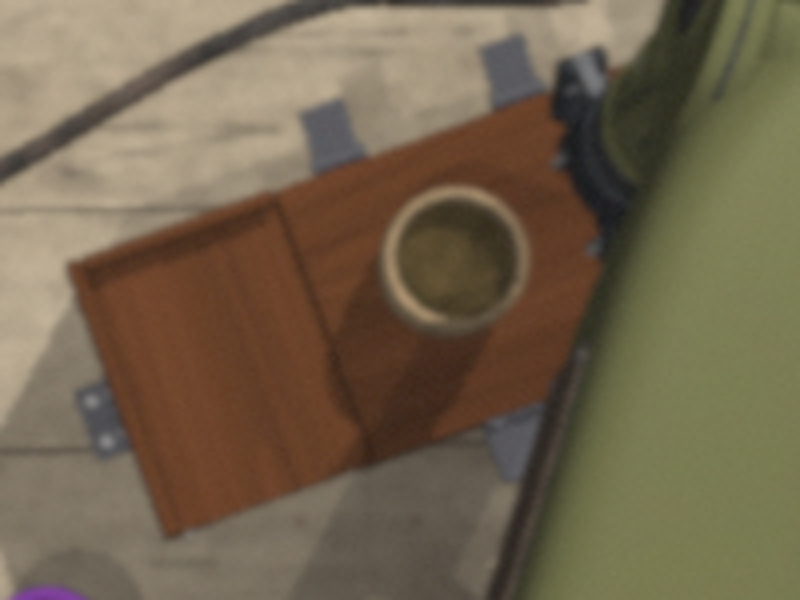

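View pics/a4s.png

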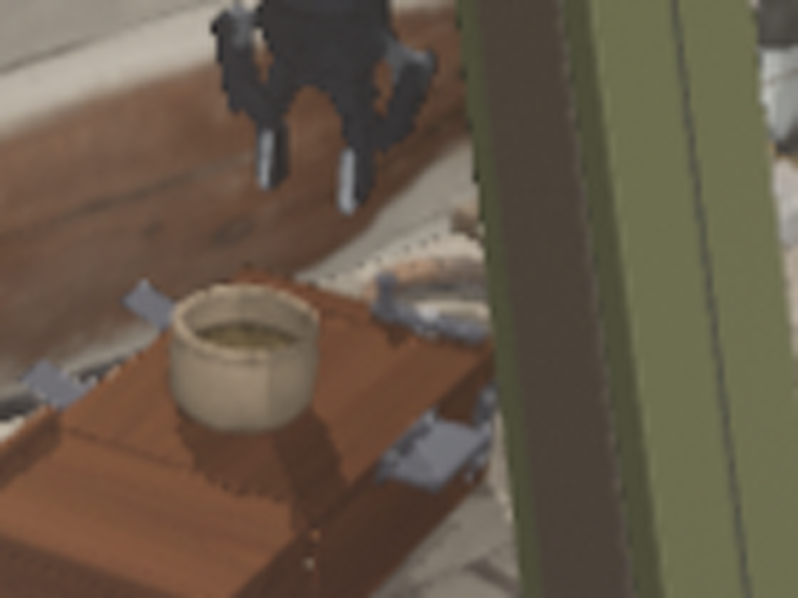

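>>> {"method": "arm_command", "body": {
  "dr": [
    [0,0,0],
    [0,0,0],
    [0,0,0],
    [0,0,0],
    [0,0,0]
  ],
  "offset": [
    [0,0.03,0],
    [0,0.03,0],
    [0,0.02,0],
    [0,0.008,0],
    [0,0,0]
  ],
  "fingers": [0.48,0.48,0.48,0.48,0.48]
}}

```text
clock: 5.78
tcp_pos: [0.609, -0.2225, 0.1135]
tool_rot: [-1.567, 0.004, 0.333]
force: [-0.9, -0.4, 0.1]
opening: 0.0443
```

>>> {"method": "arm_command", "body": {
  "dr": [
    [0,0,0],
    [0,0,0],
    [0,0,0],
    [0,0,0],
    [0,0,0]
  ],
  "offset": [
    [0,0,0],
    [0,0,0.006],
    [0,0,0.006],
    [0,0,0.006],
    [0,0,0.006]
  ],
  "fingers": [0.48,0.48,0.48,0.48,0.48]
}}

```text
clock: 6.2
tcp_pos: [0.6037, -0.1992, 0.1176]
tool_rot: [-1.573, -0.002, 0.334]
force: [1.8, -1.9, 0.9]
opening: 0.0445
```

Run:
```python
from h import *
st(); snap("scene","a5s",(300,130,440,235),5.7)
```

```text
6.2 [ 0.6037 -0.1992  0.1176] till [ 0.006  -0.0774] [-1.573 -0.002  0.334] [ 1.8  -1.93  0.85] q [-3.180e-01  5.080e-01 -5.500e-02  1.005e+00 -1.000e-03  9.180e-01]
```

View pics/a5s.png

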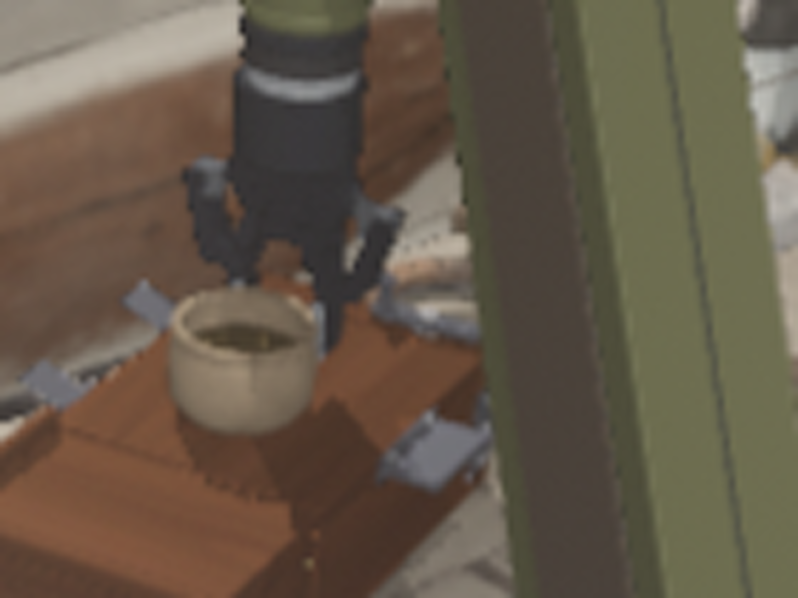

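>>> {"method": "arm_command", "body": {
  "dr": [
    [0,0,0],
    [0,0,0],
    [0,0,0],
    [0,0,0],
    [0,0,0]
  ],
  "offset": [
    [0,0.003,0.004],
    [0,0,0.007],
    [0,0,0.009],
    [0,0,0.009],
    [0,0,0.009]
  ],
  "fingers": [0.48,0.48,0.48,0.48,0.48]
}}

```text
clock: 6.67
tcp_pos: [0.5909, -0.1636, 0.1141]
tool_rot: [-1.573, -0.001, 0.334]
force: [2.3, -3.4, 4.0]
opening: 0.0446
```

>>> {"method": "arm_command", "body": {
  "dr": [
    [0,0,0],
    [0,0,0],
    [0,0,0],
    [0,0,0],
    [0,0,0]
  ],
  "offset": [
    [0,0,0.009],
    [0,0,0.009],
    [0,0,0.009],
    [0,0,0.009],
    [0,0,0.009]
  ],
  "fingers": [0.48,0.48,0.48,0.48,0.48]
}}

```text
clock: 7.08
tcp_pos: [0.5757, -0.1206, 0.1138]
tool_rot: [-1.572, -0.001, 0.334]
force: [2.6, -5.1, 4.0]
opening: 0.044
```

Run:
```python
from h import *
st(); snap("top","a6",(290,140,490,290),4); snap("scene","a6s",(300,130,440,235),5.7)
```

```text
7.08 [ 0.5757 -0.1206  0.1138] till [0.0054 0.0061] [-1.572e+00 -1.000e-03  3.340e-01] [ 2.58 -5.06  4.04] q [-2.060e-01  4.360e-01 -1.900e-01  9.430e-01 -1.000e-03  1.031e+00]
```

View pics/a6.png

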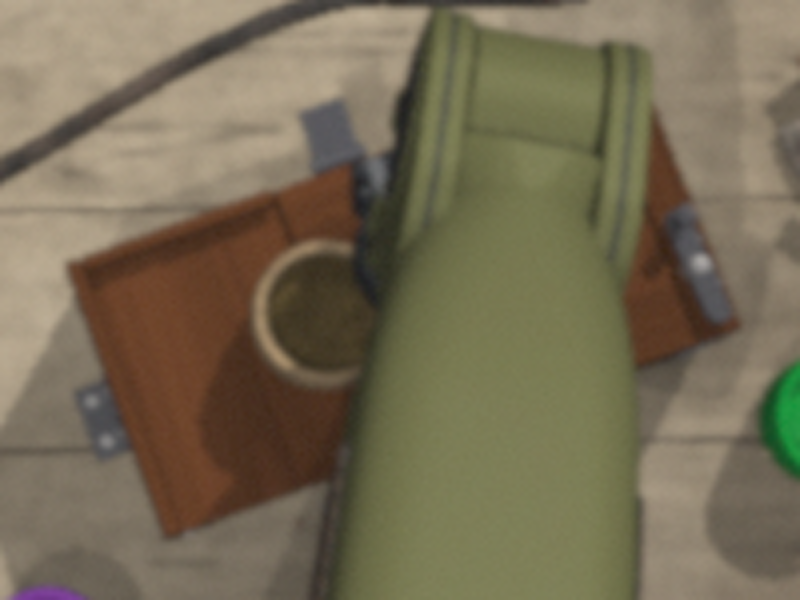

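View pics/a6s.png

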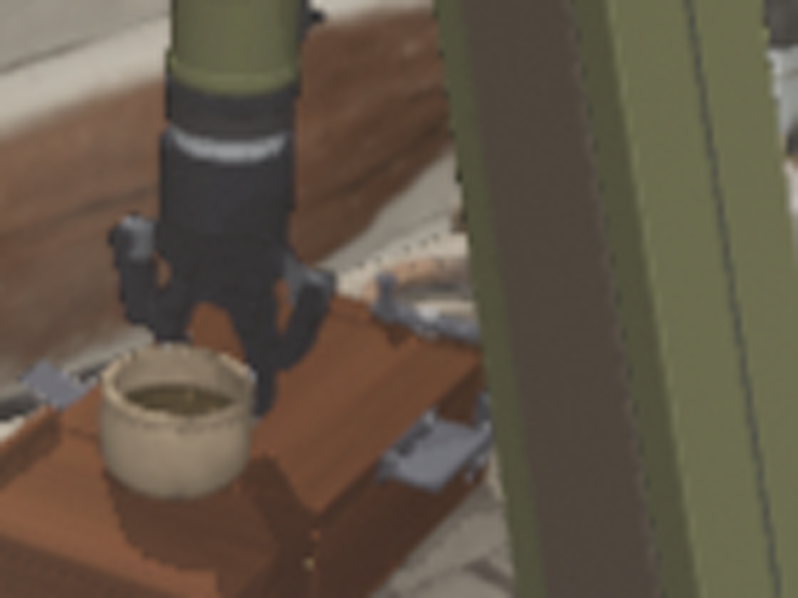

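>>> {"method": "arm_command", "body": {
  "dr": [
    [0,0,0],
    [0,0,0],
    [0,0,0],
    [0,0,0],
    [0,0,0]
  ],
  "offset": [
    [0,-0.002,0.008],
    [0,0,0.009],
    [0,0,0.009],
    [0,0,0.009],
    [0,0,0.009]
  ],
  "fingers": [0.48,0.48,0.48,0.48,0.48]
}}

```text
clock: 7.6
tcp_pos: [0.5602, -0.0784, 0.1147]
tool_rot: [-1.57, 0.001, 0.334]
force: [0.5, -1.1, -0.6]
opening: 0.0442
```

>>> {"method": "arm_command", "body": {
  "dr": [
    [0,0,0],
    [0,0,0],
    [0,0,0],
    [0,0,0],
    [0,0,0]
  ],
  "offset": [
    [0,0,0.008],
    [0,0,0.005],
    [0,0,0.003],
    [0,0,0.001],
    [0,0,0]
  ],
  "fingers": [0.48,0.48,0.48,0.48,0.48]
}}

```text
clock: 8.02
tcp_pos: [0.5556, -0.0632, 0.1153]
tool_rot: [-1.571, 0.0, 0.334]
force: [1.4, -0.5, -0.7]
opening: 0.0447
```

Run:
```python
from h import *
st(); snap("top","a7",(290,140,490,290),4); snap("scene","a7s",(270,140,410,245),5.7)
```

```text
8.02 [ 0.5556 -0.0632  0.1153] till [0.0052 0.0669] [-1.571  0.     0.334] [ 1.43 -0.51 -0.73] q [-0.113  0.39  -0.262  0.919  0.     1.123]
```

View pics/a7.png

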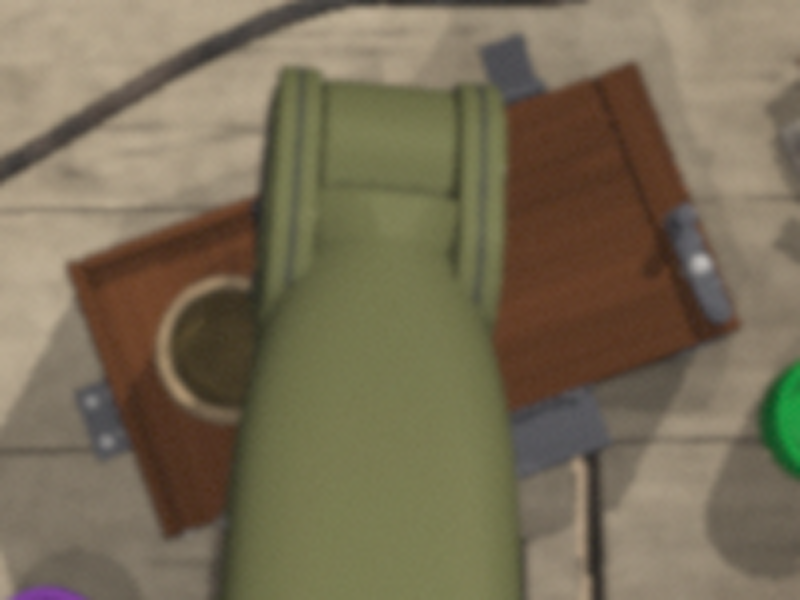

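View pics/a7s.png

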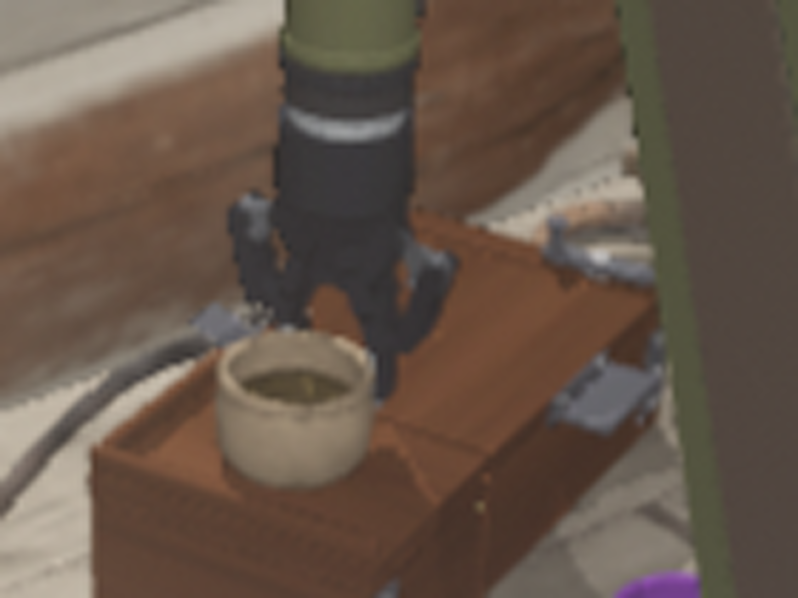

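Run:
```python
from h import *
P=back((290+230/4-.4,140+349/4-.4),.156,"top");print("pot",wt(P,PO))
for u in [(445,345),(490,345),(515,370),(425,375),(470,420),(450,295),(490,295)]: P=back(u,.03,"top");print(u,P.round(3),wt(P,PO).round(3))
```

```text
pot [0.00119383 0.11540928]
(445, 345) [ 0.245 -0.266  0.03 ] [-0.355 -0.023]
(490, 345) [ 0.243 -0.38   0.03 ] [-0.394 -0.13 ]
(515, 370) [ 0.18 -0.44  0.03] [-0.474 -0.166]
(425, 375) [ 0.171 -0.213  0.03 ] [-0.407  0.052]
(470, 420) [ 0.059 -0.321  0.03 ] [-0.549 -0.014]
(450, 295) [ 0.37  -0.283  0.03 ] [-0.242 -0.08 ]
(490, 295) [ 0.369 -0.386  0.03 ] [-0.277 -0.177]
```

>>> {"method": "arm_command", "body": {
  "dr": [
    [0,0,0],
    [0,0,0],
    [0,0,0],
    [0,0,0],
    [0,0,0]
  ],
  "offset": [
    [0,0,-0.01],
    [0,0,-0.02],
    [0,-0.03,0],
    [0,-0.04,0],
    [0,-0.04,0]
  ],
  "fingers": [0.48,0.48,0.48,0.48,0.8]
}}

```text
clock: 8.53
tcp_pos: [0.5647, -0.0926, 0.2255]
tool_rot: [-1.569, 0.003, 0.333]
force: [1.2, 0.0, 0.6]
opening: 0.0338
```

>>> {"method": "arm_command", "body": {
  "dr": [
    [0,0,0],
    [0,0,0],
    [0,0,0],
    [0,0,0],
    [0,0,0]
  ],
  "offset": [
    [-0.034,0,-0.015],
    [-0.034,0,-0.015],
    [-0.034,0,-0.015],
    [-0.034,0,-0.015],
    [-0.034,0,-0.015]
  ],
  "fingers": [1,1,1,1,1]
}}

```text
clock: 8.95
tcp_pos: [0.4285, -0.2198, 0.2257]
tool_rot: [-1.571, -0.001, 0.334]
force: [-0.1, -0.4, 0.8]
opening: -0.0
```

>>> {"method": "arm_command", "body": {
  "dr": [
    [0,0,0],
    [0,0,0],
    [0,0,-0.125],
    [0,0,-0.125],
    [0,0,0]
  ],
  "offset": [
    [-0.034,0,-0.015],
    [0,0,0],
    [0,0,0],
    [0,0,0],
    [0,0,0]
  ],
  "fingers": [1,1,1,1,1]
}}

```text
clock: 9.37
tcp_pos: [0.3981, -0.2437, 0.224]
tool_rot: [-1.568, -0.25, 0.328]
force: [-2.0, 0.7, 0.1]
opening: -0.0002
```

Run:
```python
from h import *
st(); snap("top","a8",(290,140,490,290),4)
```

```text
9.37 [ 0.3981 -0.2437  0.224 ] till [-0.2028 -0.0521] [-1.568 -0.25   0.328] [-1.99  0.67  0.1 ] q [-0.696  0.066 -0.429  0.946  0.215  0.561]
```

View pics/a8.png

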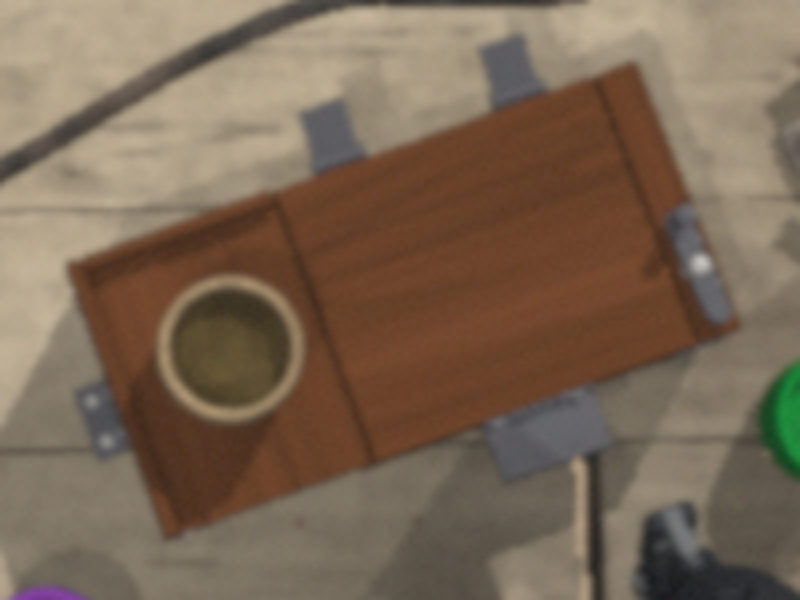

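>>> {"method": "arm_command", "body": {
  "dr": [
    [0,0,-0.125],
    [0,0,-0.125],
    [0,0,-0.125],
    [0,0,-0.125],
    [0,0,0]
  ],
  "offset": [
    [0,0,0],
    [0,0,0],
    [0,0,0],
    [0,0,0],
    [0,0,0]
  ],
  "fingers": [1,1,1,1,1]
}}

```text
clock: 9.83
tcp_pos: [0.3998, -0.2433, 0.2223]
tool_rot: [-1.561, -0.749, 0.323]
force: [-0.5, 0.1, -1.3]
opening: -0.0006
```

Run:
```python
from h import *
st(); snap("scene","a9")
```

```text
9.83 [ 0.3998 -0.2433  0.2223] till [-0.201  -0.0522] [-1.561 -0.749  0.323] [-0.48  0.09 -1.32] q [-1.019  0.031 -0.691  0.654  0.728  0.299]
```

View pics/a9.png

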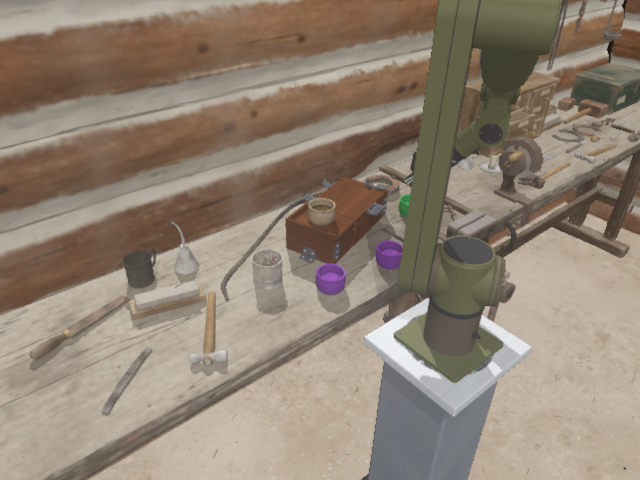

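>>> {"method": "arm_command", "body": {
  "dr": [
    [0,0,-0.125],
    [0,0,-0.125],
    [0,0,0],
    [0,0,0]
  ],
  "offset": [
    [0,0,0],
    [0,0,0],
    [0,0,0],
    [0,0,0]
  ],
  "fingers": [1,1,1,1]
}}

```text
clock: 10.22
tcp_pos: [0.4029, -0.2442, 0.2245]
tool_rot: [-1.565, -0.996, 0.33]
force: [0.0, 0.4, 0.6]
opening: 0.0001
```

>>> {"method": "arm_command", "body": {
  "dr": [
    [0,0,0],
    [0,0,0],
    [0,0,0],
    [0,0,0],
    [0,0,0]
  ],
  "offset": [
    [-0.0255,0.0215,0],
    [-0.0255,0.0215,0],
    [-0.0255,0.0215,-0.002],
    [-0.0255,0.0215,0],
    [0,0,0]
  ],
  "fingers": [1,1,1,1,1]
}}

```text
clock: 10.63
tcp_pos: [0.4202, -0.2387, 0.0884]
tool_rot: [-1.56, -0.994, 0.329]
force: [-0.6, 1.0, -0.5]
opening: -0.0001
```

Run:
```python
from h import *
st(); snap("top","a10",(290,140,530,320),3.3);snap("scene","a10s",(270,130,470,280),4)
```

```text
10.63 [ 0.4202 -0.2387  0.0884] till [-0.1802 -0.0545] [-1.56  -0.994  0.329] [-0.62  0.96 -0.48] q [-1.1    0.372 -0.991  0.012  0.981  0.241]
```

View pics/a10.png

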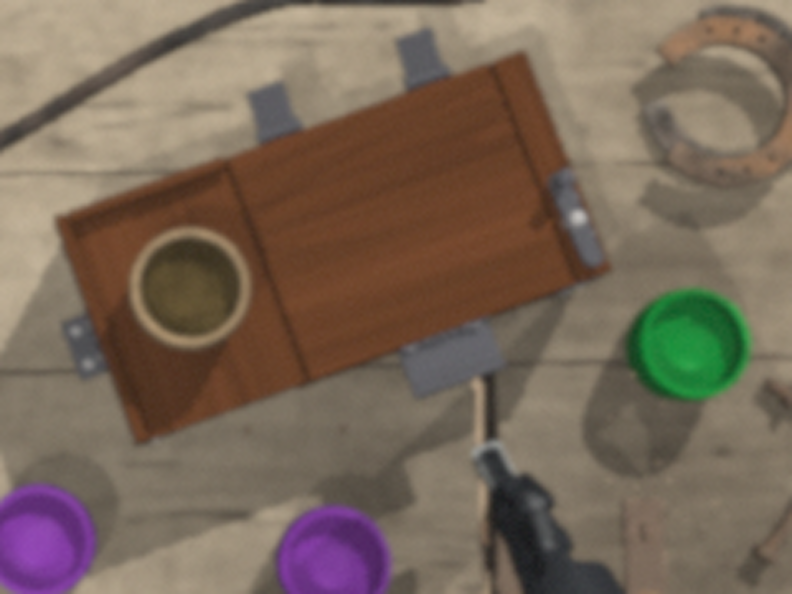

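View pics/a10s.png

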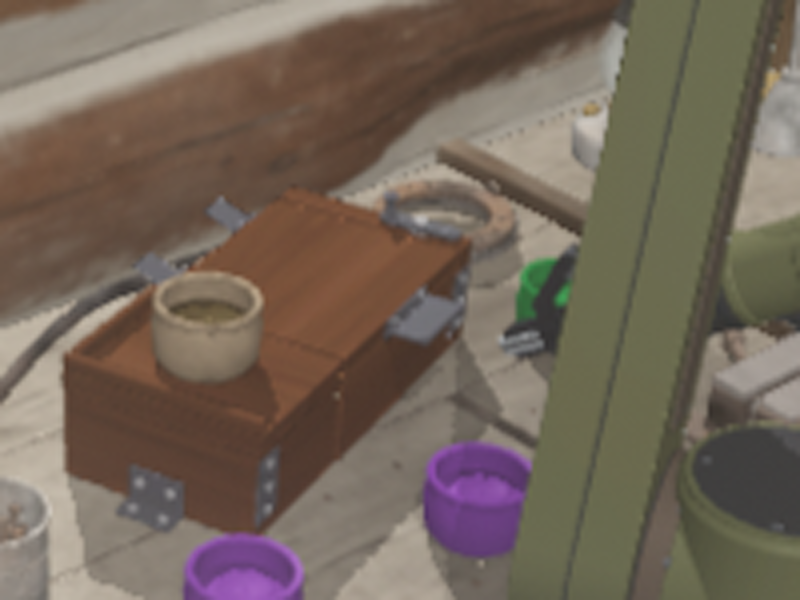

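>>> {"method": "arm_command", "body": {
  "dr": [
    [0,0,0],
    [0,0,0],
    [0,0,0],
    [0,0,0],
    [0,0,0]
  ],
  "offset": [
    [0,0.02,0],
    [0,0.02,0],
    [0,0.015,0],
    [0,0.009,0],
    [0,0,0]
  ],
  "fingers": [1,1,1,1,1]
}}

```text
clock: 11.15
tcp_pos: [0.4726, -0.2229, 0.0607]
tool_rot: [-1.58, -1.001, 0.345]
force: [-1.0, -1.3, -0.4]
opening: -0.0002
```

Run:
```python
from h import *
st(); snap("top","a11",(390,190,490,265),8);snap("scene","a11s",(330,160,430,235),8)
```

```text
11.15 [ 0.4726 -0.2229  0.0607] till [-0.1256 -0.0568] [-1.58  -1.001  0.345] [-0.98 -1.27 -0.44] q [-0.961  0.459 -1.058 -0.349  0.944  0.478]
```

View pics/a11.png

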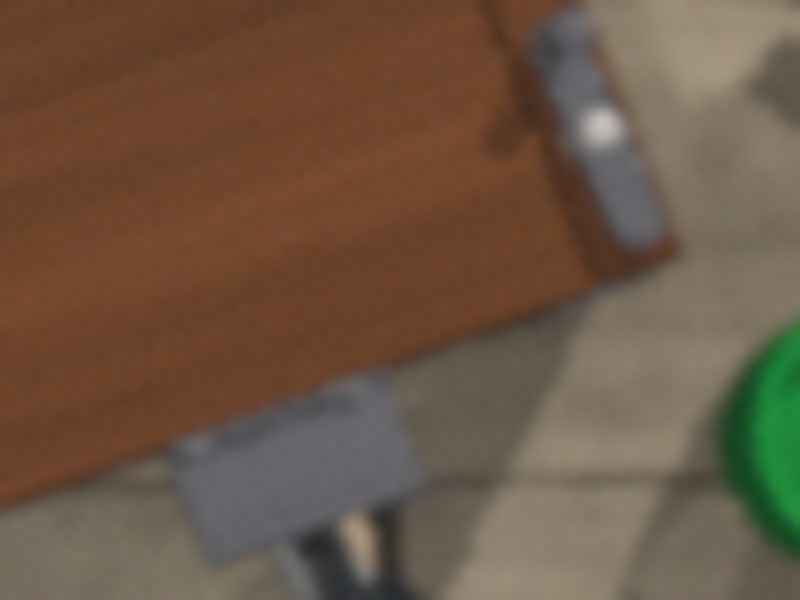

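View pics/a11s.png

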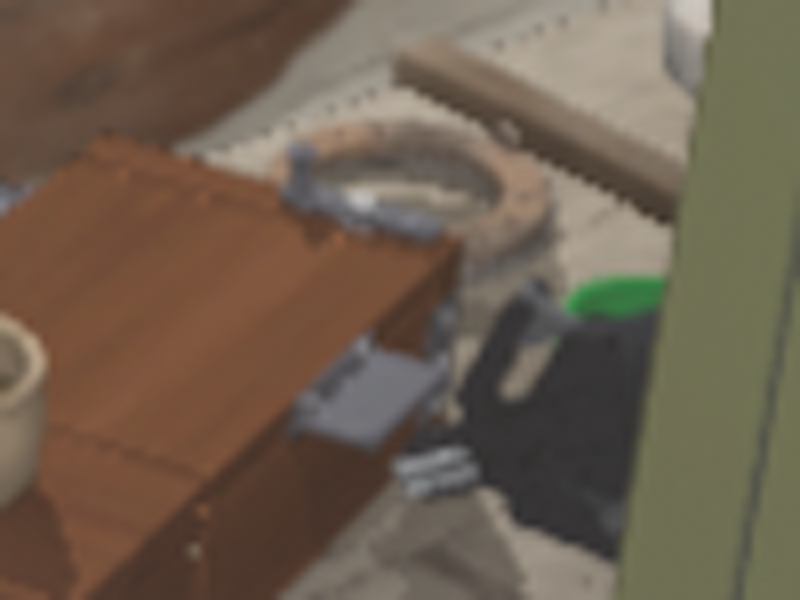

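```bash
cat > path.py <<'E'
from h import *
n=np.array([np.cos(1.),np.sin(1.)]);d=np.array([np.sin(1.),-np.cos(1.)]);H=np.array([.096,.091])
pt=lambda r,t:H+r*np.array([-np.cos(t),np.sin(t)])-.0025*np.array([np.sin(t),np.cos(t)])
al=np.pi/2-1
def tcp(t):
    c=pt(.222,t)+.018*d if t<al else pt(.204,t)
    return c-.0145*n
if __name__=="__main__":
    o=observe()["tcp_pos"];p=np.array([wt(o,PO)[0],o[2]])
    print(p)
    for t in np.arange(0,1.86,.1):
        q=tcp(t);D=q-p;print(round(t,2),q.round(4),"off",(D@n).round(4),(D@d).round(4));p=q
E
python3 path.py
```

```text
[-0.12673183  0.06063011]
0.0 [-0.1187  0.0666] off 0.0093 0.0036
0.1 [-0.1178  0.0887] off 0.0191 -0.0113
0.2 [-0.1148  0.1107] off 0.0202 -0.0093
0.3 [-0.1095  0.1323] off 0.021 -0.0072
0.4 [-0.1021  0.1532] off 0.0216 -0.0051
0.5 [-0.0927  0.1733] off 0.022 -0.0029
0.6 [-0.0816  0.1919] off 0.0217 -0.0007
0.7 [-0.0695  0.2083] off 0.0203 0.0014
0.8 [-0.0558  0.2234] off 0.0201 0.0034
0.9 [-0.0406  0.237 ] off 0.0197 0.0054
1.0 [-0.0242  0.2491] off 0.019 0.0073
1.1 [-0.0066  0.2595] off 0.0182 0.0092
1.2 [0.0119 0.268 ] off 0.0172 0.011
1.3 [0.0312 0.2747] off 0.016 0.0126
1.4 [0.051  0.2794] off 0.0147 0.0142
1.5 [0.0712 0.2821] off 0.0132 0.0155
1.6 [0.0916 0.2828] off 0.0116 0.0168
1.7 [0.112  0.2814] off 0.0098 0.0179
1.8 [0.1321 0.278 ] off 0.008 0.0188
```

>>> {"method": "arm_command", "body": {
  "dr": [
    [0,0,0],
    [0,0,0],
    [0,0,0],
    [0,0,0],
    [0,0,0]
  ],
  "offset": [
    [0.009,0.0035,0],
    [0.0095,-0.0055,0.001],
    [0.0095,-0.0055,0.001],
    [0.01,-0.005,0],
    [0,0,0]
  ],
  "fingers": [1,1,1,1,1]
}}

```text
clock: 11.67
tcp_pos: [0.4793, -0.2184, 0.1]
tool_rot: [-1.578, -1.001, 0.339]
force: [-0.9, -0.2, -2.5]
opening: 0.0003
```

Run:
```python
from h import *
st(); snap("top","a12",(290,140,490,290),4);snap("scene","a12s",(290,140,430,245),5.7)
```

```text
11.67 [ 0.4793 -0.2184  0.1   ] till [-0.1177 -0.0547] [-1.578 -1.001  0.339] [-0.87 -0.21 -2.53] q [-0.938  0.354 -1.028 -0.246  0.933  0.519]
```

View pics/a12.png

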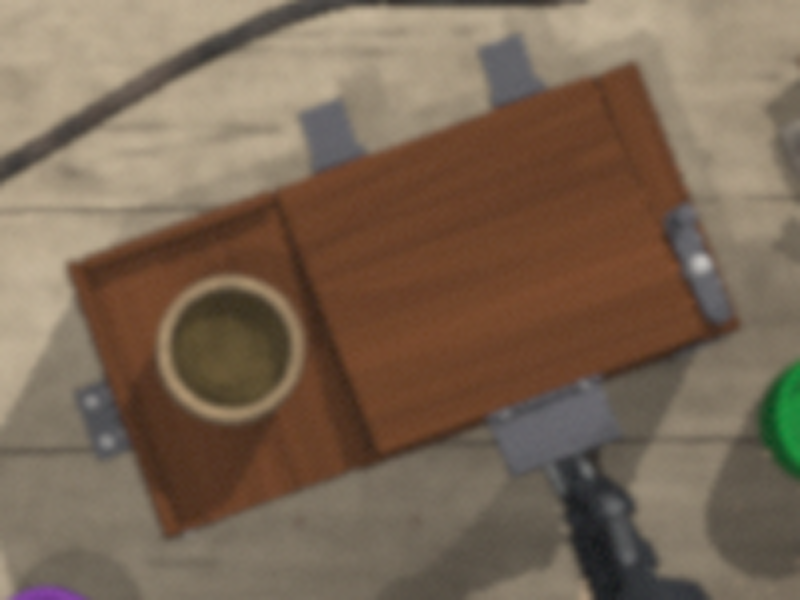

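View pics/a12s.png

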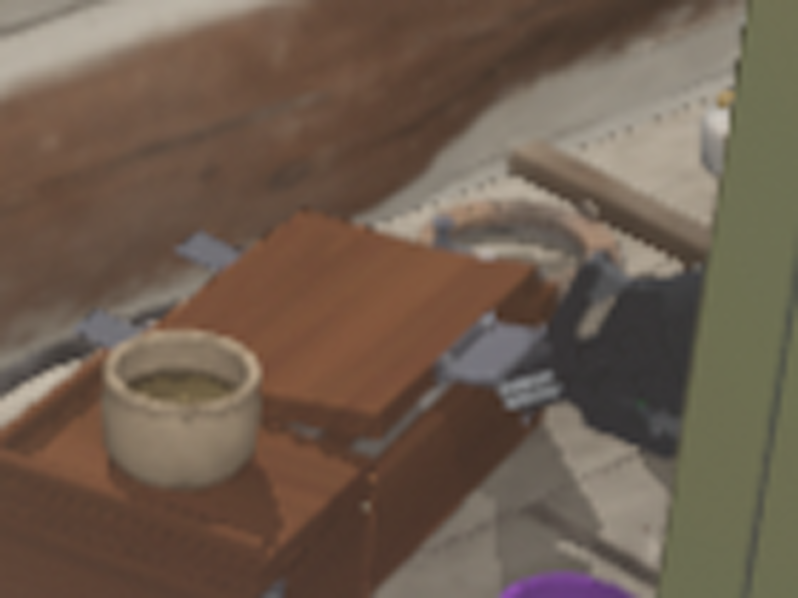

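>>> {"method": "arm_command", "body": {
  "dr": [
    [0,0,0],
    [0,0,0],
    [0,0,0],
    [0,0,0],
    [0,0,0]
  ],
  "offset": [
    [0.012,-0.005,0],
    [0.015,-0.005,0],
    [0.0155,-0.004,0],
    [0.016,-0.0025,0],
    [0.016,-0.0015,0]
  ],
  "fingers": [1,1,1,1,1]
}}

```text
clock: 12.18
tcp_pos: [0.5019, -0.2089, 0.1694]
tool_rot: [-1.567, -0.998, 0.329]
force: [-2.0, -1.8, -1.6]
opening: -0.0003
```

```bash
python3 - <<'E'
from h import *
st(); snap("scene","a13s",(290,140,430,245),5.7)
E
python3 path.py|head -1
```

```text
12.18 [ 0.5019 -0.2089  0.1694] till [-0.0933 -0.0532] [-1.567 -0.998  0.329] [-2.02 -1.81 -1.64] q [-0.876  0.199 -0.941 -0.071  0.905  0.611]
[-0.09139694  0.17291283]
```

View pics/a13s.png

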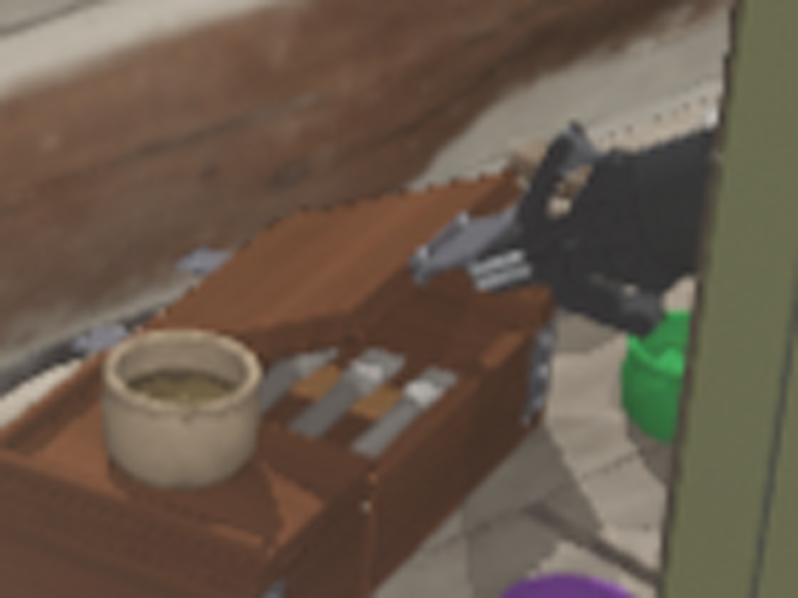

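>>> {"method": "arm_command", "body": {
  "dr": [
    [0,0,0],
    [0,0,0],
    [0,0,0],
    [0,0,0],
    [0,0,0]
  ],
  "offset": [
    [0.018,0,0],
    [0.02,0.0005,0],
    [0.02,0.0025,0],
    [0.02,0.0045,0],
    [0.0195,0.006,0]
  ],
  "fingers": [1,1,1,1,1]
}}

```text
clock: 12.65
tcp_pos: [0.5628, -0.1875, 0.2439]
tool_rot: [-1.567, -0.999, 0.33]
force: [0.5, -0.5, -2.7]
opening: -0.0
```

```bash
python3 - <<'E'
from h import *
st(); snap("scene","a14s",(290,120,430,225),5.7)
E
python3 path.py|head -1
```

```text
12.65 [ 0.5628 -0.1875  0.2439] till [-0.0288 -0.0529] [-1.567 -0.999  0.33 ] [ 0.53 -0.45 -2.7 ] q [-0.73   0.102 -0.813  0.011  0.826  0.8  ]
[-0.0257059   0.24819269]
```

View pics/a14s.png

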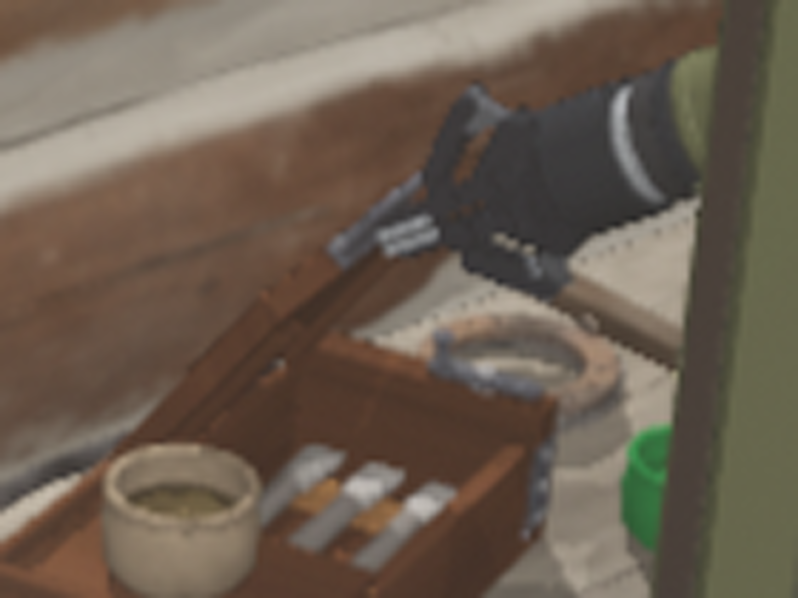

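Lid near 1.0 rad, tongue on the fingers, pot and catch undisturbed. Continuing along the arc.

>>> {"method": "arm_command", "body": {
  "dr": [
    [0,0,0],
    [0,0,0],
    [0,0,0],
    [0,0,0],
    [0,0,0]
  ],
  "offset": [
    [0.018,0.0085,0],
    [0.017,0.011,0],
    [0.016,0.0125,0],
    [0.015,0.014,0],
    [0.013,0.0155,0]
  ],
  "fingers": [1,1,1,1,1]
}}

```text
clock: 13.12
tcp_pos: [0.6533, -0.1568, 0.2784]
tool_rot: [-1.572, -1.002, 0.336]
force: [-0.7, 0.1, 2.8]
opening: -0.0001
```

```bash
python3 - <<'E'
from h import *
st(); snap("scene","a15s",(290,100,430,205),5.7)
E
python3 path.py|head -1
```

```text
13.12 [ 0.6533 -0.1568  0.2784] till [ 0.0668 -0.0536] [-1.572 -1.002  0.336] [-0.7   0.09  2.75] q [-0.552  0.136 -0.691 -0.037  0.711  0.986]
[0.06962657 0.27985351]
```

View pics/a15s.png

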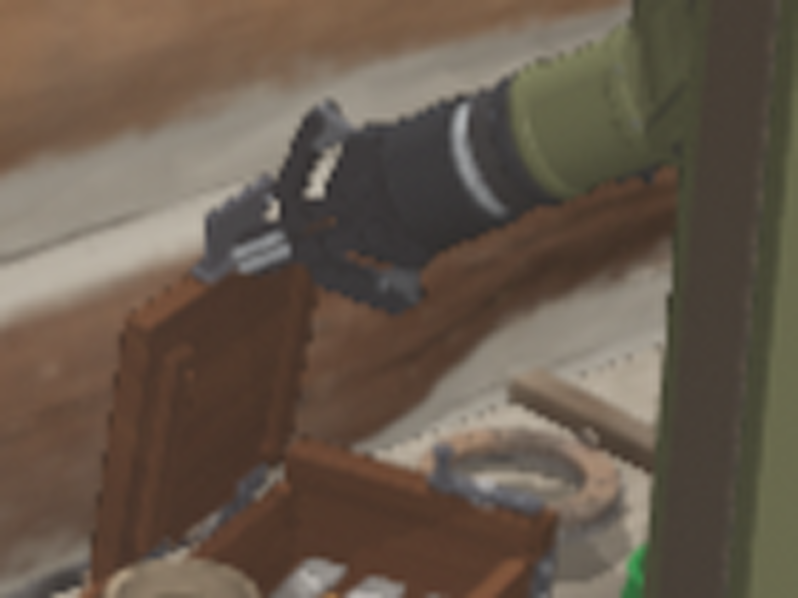

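>>> {"method": "arm_command", "body": {
  "dr": [
    [0,0,0],
    [0,0,0],
    [0,0,0],
    [0,0,0],
    [0,0,0]
  ],
  "offset": [
    [0.0115,0.0165,0],
    [0.01,0.018,0],
    [0.008,0.0185,0],
    [0.004,0.012,0],
    [0,0,0]
  ],
  "fingers": [1,1,1,1,1]
}}

```text
clock: 13.58
tcp_pos: [0.7219, -0.1323, 0.2687]
tool_rot: [-1.569, -0.999, 0.334]
force: [0.6, -0.2, -0.7]
opening: -0.0001
```

Run:
```python
from h import *
st(); snap("scene","a16s",(290,100,430,205),5.7); snap("top","a16",(290,90,490,240),4)
```

```text
13.58 [ 0.7219 -0.1323  0.2687] till [ 0.1397 -0.0529] [-1.569 -0.999  0.334] [ 0.63 -0.19 -0.69] q [-0.442  0.224 -0.62  -0.108  0.631  1.082]
```

View pics/a16s.png

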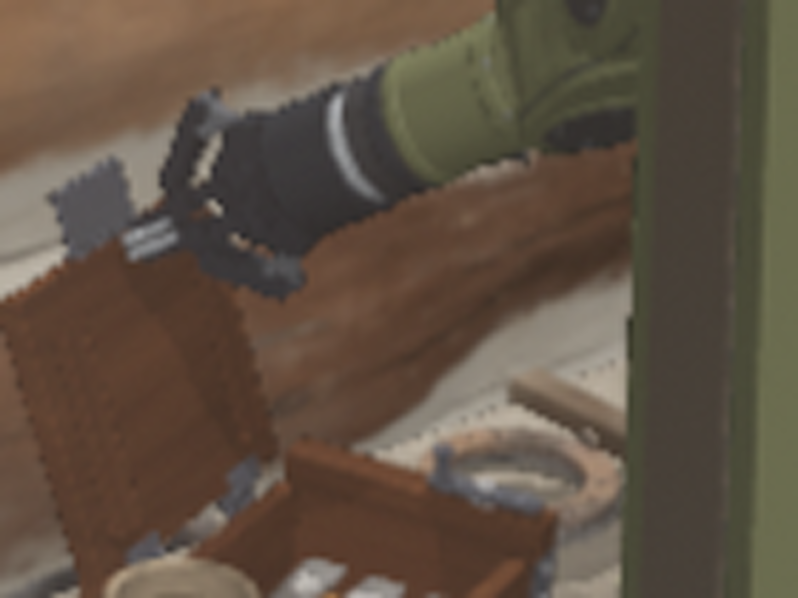

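>>> {"method": "arm_command", "body": {
  "dr": [
    [0,0,0],
    [0,0,0],
    [0,0,0],
    [0,0,0],
    [0,0,0]
  ],
  "offset": [
    [0,-0.02,0],
    [0,-0.035,0],
    [0,-0.035,0],
    [0,-0.035,0],
    [0,-0.03,0]
  ],
  "fingers": [1,1,1,1,1]
}}

```text
clock: 14.1
tcp_pos: [0.5954, -0.1761, 0.3551]
tool_rot: [-1.571, -1.0, 0.333]
force: [-0.7, -0.0, -0.3]
opening: -0.0003
```

>>> {"method": "arm_command", "body": {
  "dr": [
    [0,0,0],
    [0,0,0],
    [0,0,0],
    [0,0,0],
    [0,0,0]
  ],
  "offset": [
    [0,0,0],
    [0,0,0],
    [0,0,0],
    [0,0,0],
    [0,0,0]
  ],
  "fingers": [1,1,1,1,1]
}}

```text
clock: 14.52
tcp_pos: [0.5979, -0.1751, 0.3528]
tool_rot: [-1.567, -0.999, 0.332]
force: [-0.3, 0.2, 0.9]
opening: -0.0
```

Run:
```python
from h import *
st(); snap("scene","a17s",(210,100,430,265),3.6); snap("top","a17",(190,90,510,330),2.5)
for t in (1.75,1.85,1.92):
  print(t,[ [proj(tw((.096-r*np.cos(t)-.0025*np.sin(t),y,.091+r*np.sin(t)-.0025*np.cos(t)),PO),n).round(1) for r,y in((.222,-.018),(.222,-.09))] for n in("scene","top")])
```

```text
14.52 [ 0.5979 -0.1751  0.3528] till [ 0.0085 -0.0527] [-1.567 -0.999  0.332] [-0.34  0.2   0.86] q [-0.655  0.003 -0.594  0.268  0.78   0.882]
1.75 [[array([309.6, 134.7]), array([321. , 127.7])], [array([387.6, 138.3]), array([419.6, 126.8])]]
1.85 [[array([303.9, 134.6]), array([315.4, 127.6])], [array([383.8, 129.5]), array([415.6, 118.1])]]
1.92 [[array([300.1, 134.9]), array([311.6, 128. ])], [array([381.1, 123.8]), array([412.7, 112.4])]]
```

View pics/a17s.png

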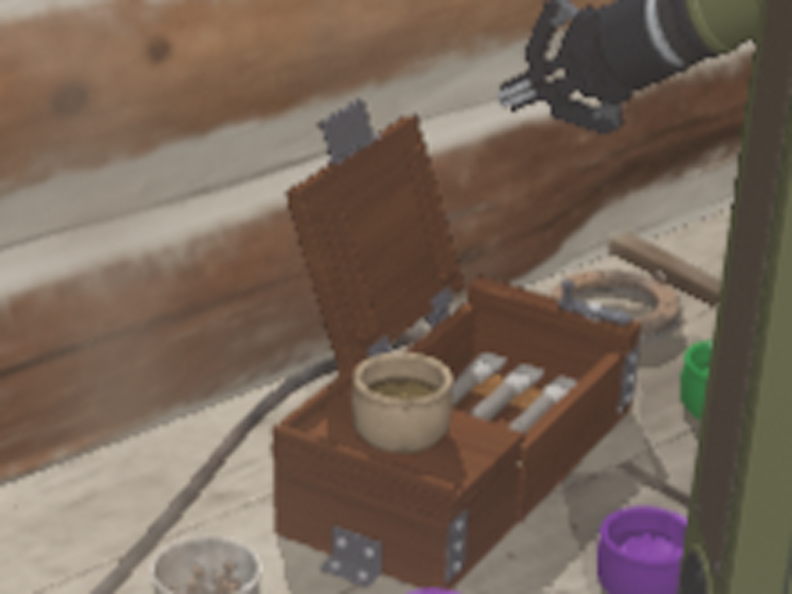

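View pics/a17.png

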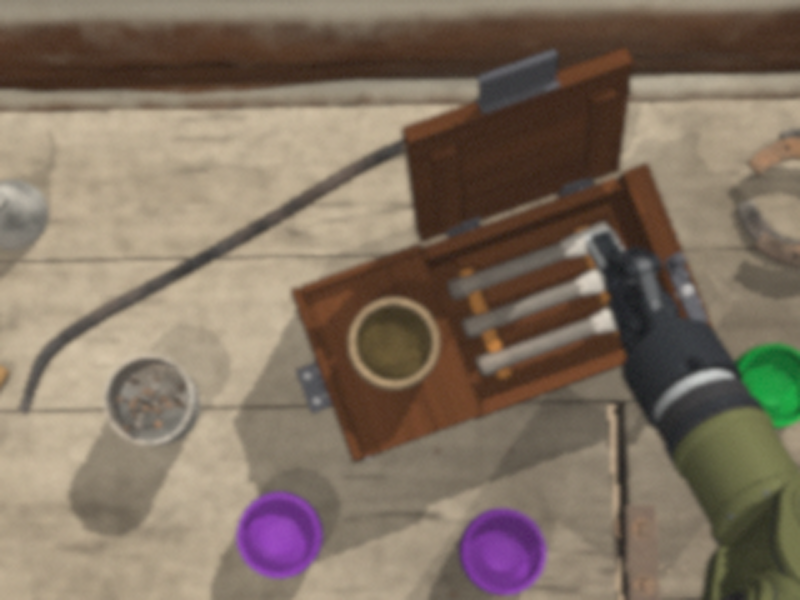

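Run:
```python
from h import *
P=back((190+394/2.5,90+343/2.5),.156,"top");print("pot",wt(P,PO)); st(); print(sign_off())
```

```text
pot [1.11178795e-05 1.14590940e-01]
14.62 [ 0.5981 -0.1751  0.3531] till [ 0.0087 -0.0528] [-1.568 -0.999  0.333] [0.85 0.14 0.34] q [-0.655  0.003 -0.594  0.269  0.78   0.882]
the job is handed in; nothing more can be done
None
```

The till is open, and I handed the job in at 14.6 s of the 64 s allowed; the sign-off gives no verdict.

I used fingertip pushes only:
- **Catch:** I turned it anticlockwise until it met its stop.
- **Pot:** I slid it onto the end board with two part-open fingers.
- **Lid:** I raised it by the tongue past upright and let it fall onto its stops.

The last checks, from the final pictures and the arm's readings, all agreed:
- **Lid:** the tongue's corners match the predicted 1.92 rad in both cameras, within about 3 pixels.
- **Pot:** it stands upright with its axis at till x 0.000, y +0.115 m, well inside the limits.
- **Catch:** it lies along the end wall, clear of the lid. I judged this by eye and did not measure the angle.
- **Bystanders:** the arm never went near them. In the last pictures the nail tin looked unmoved; I did not check the hammer, oil can or whetstone again after the lid came open.
- **Robot:** it was clear of everything, with under 1 N on the wrist. For a moment while pushing the pot there was about 4 N upward on the tool, so I raised the fingers 2 mm and it went away.

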